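Clear the carving and index it to its next side

TASK

Get the round carving ready for its next side. First lay both carving chisels (one lies on the carving, one on the bench) flat in the tool tray, one in each compartment, lengthwise with the handles towards the robot and the blades away from it. Then turn the indexing table anticlockwise (seen from above) by its upright post until the post stands in line with the locking bolt and the table drops into its detent, slide the bolt fully home towards the table's axis, and let go, leaving the mug, jar and mallet where they stand.

Things in the scene. Friction and masses are not known exactly. Their poses are not given: they have to be found in the camera images.
- turntable: Fixed dark steel base of the indexing table, 280 mm across; origin on the bench at the table's vertical turning axis. Its +y points outwards along the bolt, whose track runs 130 to 255 mm out. On it turns an aluminium plate (125 mm radius, top at 34 mm) with a round wooden carving fixed on it (92 mm radius, flat top at 60 mm). A small plunger housing sits at the rim, 40 degrees clockwise of +x.
- disc (a joint): Angle of the turning plate with the carving, rad: 0 = in its detent, post in line with the bolt (on the base's +y); negative = still to be turned anticlockwise seen from above. Light friction, stays where left; a spring detent catches within 0.06 rad of 0, past a bump from -0.15 to -0.07 that takes about 8 N at the post. Range -2.3 to 0.5.
- post (a point): Upright round steel turning post, 18 mm diameter, standing on the plate's rim, 107 mm from the turning axis, from 40 to 112 mm above the bench. This point is on its axis 92 mm above the bench. It moves in a circle as the table turns; the carving's top is at 60 mm beside it.
- bolt (a joint): Travel of the locking bolt in m: 0 = drawn out, 0.035 = fully home in the notch of the plate under the post. It slides straight towards the table's axis (the base's -y), with about 2 N friction, and can go in only when the table stands in its detent.
- bolt_knob (a point): Upright black round knob on the bolt, 20 mm diameter, from 42 to 87 mm above the bench. This point is on its axis 68 mm above the bench, 207 mm from the turning axis when the bolt is out and 172 mm when home.
- gouge: Loose carving gouge (narrow curved blade, 20 mm wide at the tip), on top of the carving at the start. Flat-sided wooden handle 110 x 26 x 22 mm, then a slim steel blade; 185 mm long in all, 160 g. Origin at the middle of the handle's underside; x along the tool to the blade (handle -55 to +55 mm, blade end at +130 mm), z up, tool axis 11 mm up.
- gouge_grip (a point): Balance point of the gouge on its axis, 15 mm from the handle's middle towards the blade: good to grasp, 26 mm wide across.
- gouge_tip (a point): Blade end of the gouge.
- flat_chisel: Loose flat carving chisel (straight blade end 26 mm wide) lying on the bench at the start between tray and table; otherwise the same sizes, mass and frame as the gouge.
- flat_chisel_grip (a point): Balance point of the flat chisel on its axis, 15 mm from the handle's middle towards the blade, 26 mm wide across.
- flat_chisel_tip (a point): Blade end of the flat chisel.
- tray: Fixed shallow open plywood tool tray, 260 mm (its x) by 230 mm (its y) by 23 mm high, walls 6 mm, floor top 6 mm above the bench; one divider wall along its x axis (y = 0) makes two lengthwise compartments about 106 mm wide, centred at y = +56 and -56 mm. Origin at the centre of the underside; +x points away from the robot.
- mug: Blue-glazed mug, 80 mm across, 90 mm high; a bystander. Origin under its centre.
- mallet: Dark wooden carver's mallet standing on its head, 84 mm across, 215 mm high; a bystander. Origin under its centre.
- wax_jar: Amber glass jar, 72 mm across, 75 mm high; a bystander. Origin under its centre.
There are look-alikes about, which are no part of the job. Leave any red look-alike of the flat_chisel alone.

How it is judged (in metres and radians):
On the way, in this order (a step that is already met when the one before it is completed fails the run):
1. both chisels lie flat in the tray, one in each compartment, handles towards the robot (z of each of gouge_grip, flat_chisel_grip in the frame of tray below 0.028 m and z of each of gouge_tip, flat_chisel_tip in the frame of tray below 0.032 m and angle between gouge's own x axis and vertical between 1.47 and 1.67 rad and x of gouge_tip in the frame of tray between 0.03 and 0.13 m and x of each of gouge_grip, flat_chisel_grip in the frame of tray above -0.08 m and angle between the x axis of each of gouge, flat_chisel and the x axis of tray, either way round below 0.3 rad and linear speed of each of gouge, flat_chisel below 0.02 m/s and angle between flat_chisel's own x axis and vertical between 1.47 and 1.67 rad and x of flat_chisel_tip in the frame of tray between 0.03 and 0.13 m and ((y of gouge_grip in the frame of tray between 0.015 and 0.1 m and y of flat_chisel_grip in the frame of tray between -0.1 and -0.015 m) or (y of gouge_grip in the frame of tray between -0.1 and -0.015 m and y of flat_chisel_grip in the frame of tray between 0.015 and 0.1 m))), for 0.2 s.
2. the table stands in its detent, the post in line with the bolt, the bolt not yet home (value of joint disc between -0.05 and 0.05 rad and velocity of joint disc between -0.05 and 0.05 rad/s and value of joint bolt below 0.03 m), for 0.2 s.
3. the bolt is slid home (value of joint disc between -0.05 and 0.05 rad and value of joint bolt above 0.03 m), for 0.2 s.
At the end, for the whole second after the job is handed in: Both chisels rest flat (within 0.1 rad) on the tray's floor, one in each compartment, within 0.3 rad of the tray's length, blades pointing to the tray's far end; the table is within 0.05 rad of its detent (joint disc at 0), and the bolt is at least 30 mm in (of 35 mm) (all of step 1 and all of step 3 and velocity of joint disc below 0.05 rad/s); the robot touches nothing.
It fails at once if the mug is pushed more than 30 mm or tipped over (distance of mug from where it was at the start of the episode above 0.03 m or angle between mug's own z axis and vertical above 0.5 rad).
It fails at once if the mallet is pushed more than 30 mm or tipped over (distance of mallet from where it was at the start of the episode above 0.03 m or angle between mallet's own z axis and vertical above 0.5 rad).
It fails at once if the wax jar is pushed more than 30 mm or tipped over (distance of wax_jar from where it was at the start of the episode above 0.03 m or angle between wax_jar's own z axis and vertical above 0.5 rad).
It also fails if it takes over 72 s, if anything falls off the work surface, if the arm or the gripper's body presses on something with over 40 N, if the wrist force passes 120 N, or if a joint passes its speed limit or range.

ROBOT

A 6-joint arm with a two-finger parallel gripper is mounted at the origin on the work surface. World frame = base frame: x ahead of the robot, y to its left, z up, the work surface at z = 0. Lengths are in mm, angles in degrees, forces in N, time in s.
With the tool pointing down it reaches from about 350 to 875 mm from the base axis. Payload 15.5 kg.
Tool frame: the origin (TCP) lies between the finger pads; the fingertips stand 14 mm ahead of it and the grasp point (between the pads) lies 5 mm behind it; z points along the fingers, y is the line along which they close (so a half turn about z gives the same grasp; the last joint's range is limited). The gripper opens to 85 mm and grips with 20 to 120 N. Pads are 22 mm wide; open, the fingers measure 114 mm over their backs; the gripper's body (76 mm by 85 mm) begins 54 mm behind the grasp point. The pads swing forward as they close: fully open they stand 13 mm farther back than shut.
Start: joints at [69.299, 28.281, 77.091, -0, 74.628, -5.472], TCP at [164.171, 603.054, 245.277] pointing down, gripper open.
Joint ranges: [-166.48, 166.48], [-47.26, 123.95], [12.59, 153.08], [-70.14, 250.14], [6.76, 159.57], [-176.63, 176.63]. Speed limits (degrees/s): [108.29, 108.29, 147.25, 172.46, 172.46, 172.46].

INTERFACE

Orientations are given as a 3x3 rotation matrix whose columns are the frame's x, y, z axes.
In Python, from station import r gives the robot as it stands.
- The arm moves only by the shell command python3 -m creep 'ROWS' [FORCE]. ROWS is JSON, a list of rows, each a list of 3 entries, a list of its own where there are three numbers: the shift along the tool's x, y, z in cm, then the turn, a rotation vector about the tool's x, y, z in degrees, then the finger opening in cm, from 0 to 8.54. In form: [[[dx, dy, dz], [ax, ay, az], jaw], ...]. A call has exactly 5 rows; each row shifts and turns the commanded pose from where the row before left it, along the tool's axes as they then stand; what a row does not reach is not made up. A row lasts 1/12 s, in which the tool goes at most 41.7 mm and 7.16 degrees, less where a joint would pass 70% of its speed; a pose out of reach is approached as far as the arm can. A call is refused whole if a number of a shift passes 4.17 or a number of a turn 7.16, either way. A call with a gripper value outside its range is refused whole. The fingers move at their own pace and stop on an object; FORCE is the grip in N (left out, the last holds). Time passes only in rows, so rows that do not move let the fingers close, or fill a call up. It gives the time, the measured TCP pose, the force, the opening and the grip force at its end, in the units of the state.
- r.get_obs(): the state, without advancing time (a new reading comes with each control period).
- r.camera(name): name is "scene" or "top"; returns a dict with "image" (480x640x3 uint8, blue, green, red), "fovy" (degrees; the focal length in pixels is half the picture's height over the tangent of half this angle, whatever the lens; pixels are square), "cx", "cy" (the principal point, pixels), "xyz" and "rotation" of the camera in the world. Camera axes: x right, y down, z forward; pixel columns grow to the right and rows downward; lengths in mm; the calibration is good to about 2 mm. A picture is of the moment at which its call begins. There is no depth.
- r.hand_in(): hands the job in; it is judged then, once.
Trained networks look in a picture, given as the dict that the camera call returned (one of the last four; its "shot" number tells which), for a name from the list of things; names that differ only in an ending like _2 or _b are one class to them, and where a whole thing is asked for, a point or a joint stands for the part that bears it (a point fixed in the world has none). Each returns a list of dicts, best first, with "score" (0 to 1); they miss things now and then, are a little off and sometimes report something else, mostly with a low value. They report only what shows in the picture. A call takes as long as a camera call. They do not tell look-alikes from the thing itself.
- r.recognise(picture, label): "bbox" ([left, top, right, bottom] in pixels, round what is visible of it).
The state is a dict: "time": time; "joint_pos": joint angles; "dq": joint speeds; "joint_efforts": joint torques, N m; "tool_pos": TCP position; "orientation": TCP orientation; "contact_force": force on the tool from outside, world axes, zero at the start; "moment": the same for the moment, N m; "grip_width": opening from 0.0 (shut) to 1.0 (fully open); "grasp_force": force on a finger pad.
Only numpy, scipy, OpenCV 4.12 (cv2) and the standard library are available. Lean on these libraries where they do the work, as an engineer would, in place of code of your own. Each camera call takes 0.05 s, during which the arm holds its last target. There are 200 camera calls.

## Working session

There is one attempt and no reset: what is moved stays moved. The work goes in short steps, Python scripts to look and compute and a shell command to move; the robot and the scene stay as the last step left them, time stands still between calls to the robot, and variables do not carry over. Pictures are saved under pics/ and viewed, at most 10 in all, crops included, and the job is handed in when it is done.

```bash
ls; mkdir -p pics
cat > h.py <<'E'
import numpy as np,cv2
from station import r
def f(c): return c["image"].shape[0]/2/np.tan(np.radians(c["fovy"])/2)
def ray(c,u,v):
    d=np.array([(u-c["cx"])/f(c),(v-c["cy"])/f(c),1.]); return np.array(c["rotation"])@d
def atz(c,u,v,z):
    d=ray(c,u,v);o=np.array(c["xyz"]);return o+d*(z-o[2])/d[2]
def proj(c,p):
    q=np.array(c["rotation"]).T@(np.array(p)-np.array(c["xyz"]));return q[:2]/q[2]*f(c)+[c["cx"],c["cy"]]
def tri(c1,p1,c2,p2):
    A=[];b=[]
    for c,p in((c1,p1),(c2,p2)):
        d=ray(c,*p);d/=np.linalg.norm(d);P=np.eye(3)-np.outer(d,d);A.append(P);b.append(P@np.array(c["xyz"]))
    return np.linalg.lstsq(np.vstack(A),np.hstack(b),rcond=None)[0]
E
python3 - <<'E'
from h import *
o=r.get_obs();print(o["tool_pos"],np.round(o["orientation"],3),o["grip_width"],o["time"])
for n in("top","scene"):
    c=r.camera(n);cv2.imwrite(f"pics/{n}0.png",c["image"]);print(n,c["fovy"],c["cx"],c["cy"],c["xyz"],np.round(c["rotation"],3).tolist())
    for l in "turntable post bolt_knob gouge flat_chisel tray mug mallet wax_jar".split():
        print(l,[(np.round(x["bbox"]).tolist(),round(x["score"],2)) for x in r.recognise(c,l)])
E
```

```text
pics
[164.04633317 602.72273243 244.69557466] [[-0.965  0.263 -0.   ]
 [ 0.263  0.965 -0.001]
 [ 0.    -0.001 -1.   ]] 1.0002202357981143 0.0
top 52.175553352290436 316.7186048392562 232.627347439609 [ 412.84541045    4.10288166 1109.49048573] [[0.008, -0.996, 0.085], [-1.0, -0.008, -0.003], [0.004, -0.085, -0.996]]
turntable [([129.0, 155.0, 303.0, 282.0], 0.82)]
post [([137.0, 225.0, 182.0, 234.0], 0.21)]
bolt_knob [([421.0, 111.0, 468.0, 165.0], 0.72), ([134.0, 222.0, 183.0, 234.0], 0.53)]
gouge [([191.0, 221.0, 277.0, 238.0], 0.85), ([138.0, 224.0, 183.0, 231.0], 0.54)]
flat_chisel [([355.0, 157.0, 382.0, 238.0], 0.85), ([435.0, 326.0, 476.0, 408.0], 0.61), ([348.0, 97.0, 379.0, 135.0], 0.42)]
tray []
mug [([420.0, 108.0, 466.0, 163.0], 0.81)]
mallet [([271.0, 82.0, 312.0, 145.0], 0.62)]
wax_jar [([347.0, 96.0, 377.0, 135.0], 0.58)]
scene 52.47863467051882 330.1914472299889 229.4593913423355 [1239.45733212  255.48976993  611.54060034] [[-0.348, 0.515, -0.783], [0.937, 0.204, -0.282], [0.014, -0.832, -0.554]]
turntable [([339.0, 248.0, 562.0, 356.0], 0.95), ([245.0, 246.0, 284.0, 310.0], 0.69)]
post [([344.0, 243.0, 484.0, 339.0], 0.92)]
bolt_knob [([490.0, 277.0, 547.0, 310.0], 0.62)]
gouge [([375.0, 243.0, 476.0, 278.0], 0.57), ([292.0, 254.0, 343.0, 380.0], 0.19)]
flat_chisel [([245.0, 248.0, 284.0, 307.0], 0.87), ([233.0, 162.0, 291.0, 192.0], 0.76)]
tray [([105.0, 184.0, 260.0, 276.0], 0.95)]
mug []
mallet [([285.0, 254.0, 345.0, 381.0], 0.68)]
wax_jar [([193.0, 300.0, 242.0, 366.0], 0.58)]
```

View pics/top0.png

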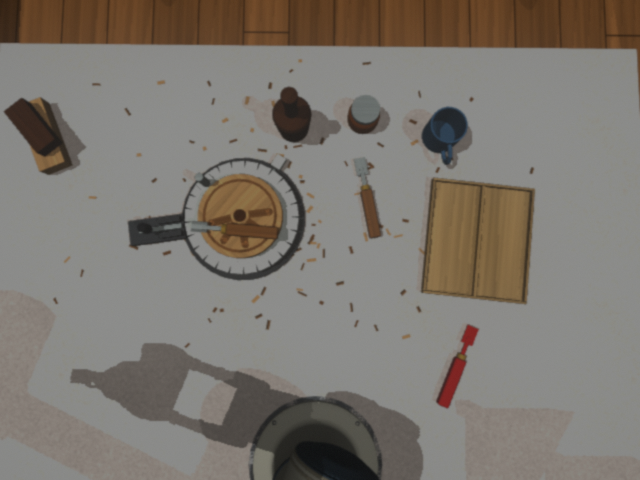

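View pics/scene0.png

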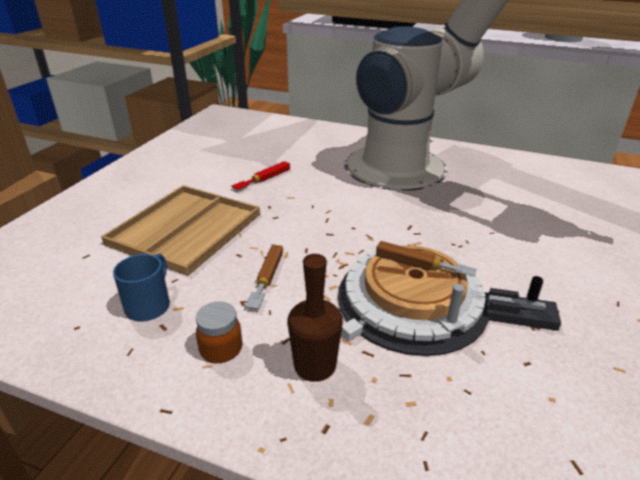

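Top view: the gouge lies on the carving (handle end ~(280,232), blade ~(190,226)), the mallet is at (292,115), and the mug is at (445,130). The post is at about (205,180), the bolt knob ~(145,228), the jar (364,113) and the tray (478,240).

Candidates for flat_chisel are the brown chisel at top (368,198) / scene (265,275) and the red look-alike at top (457,367) / scene (262,176). I choose the brown one, which lies between tray and table. For the gouge, the only candidate is on the carving. The dark block at (38,135) is a distractor. Next is one close crop to check.

Run:
```python
import cv2,numpy as np
t=cv2.imread("pics/top0.png");s=cv2.imread("pics/scene0.png")
a=cv2.resize(t[145:295,120:390],(800,444),interpolation=cv2.INTER_CUBIC)[:,:]
cv2.imwrite("pics/c1.png",cv2.convertScaleAbs(a,alpha=1.5))
b=cv2.resize(s[230:360,230:570],(800,306),interpolation=cv2.INTER_CUBIC)
d=cv2.resize(t[170:310,410:550],(290,290),interpolation=cv2.INTER_CUBIC)
e=cv2.resize(s[180:280,95:270],(508,290),interpolation=cv2.INTER_CUBIC)
cv2.imwrite("pics/c2.png",np.vstack([b,np.hstack([d,e,np.zeros((290,2,3),np.uint8)])]))
```

```text
(no output)
```

View pics/c1.png

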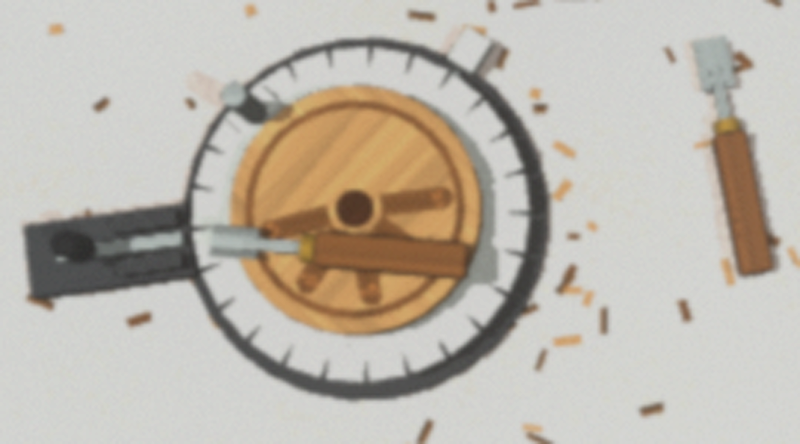

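View pics/c2.png

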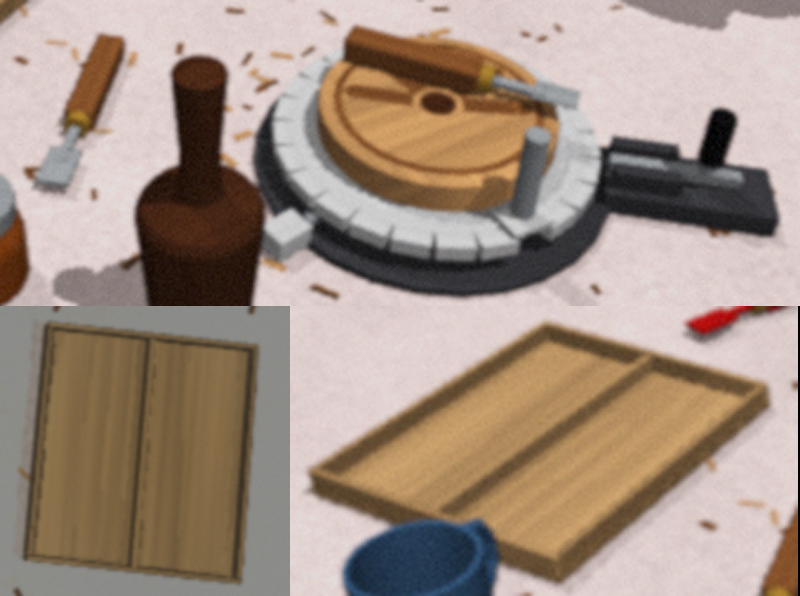

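The crop confirms the choice: brown flat chisel has its handle at c1 (742,200), blade up at (712,60); gouge has its handle at c1 (385,255), blade left at (230,241). The post top is at c1 (233,95) and the knob top at (64,243).

Run:
```python
from h import *
T=r.camera("top");S=r.camera("scene")
t=lambda u,v:(120+u/2.963,145+v/2.963)
s=lambda u,v:(230+u/2.353,230+v/2.353)
t2=lambda u,v:(410+u/2.071,170+v/2.071)
s2=lambda u,v:(95+(u-290)/2.903,180+(v-306)/2.9)
t2_=lambda u,v:t2(u,v-306)
P={"g_butt":(t(468,258),s(349,47)),"g_ferr":(t(305,248),s(486,78)),"g_tip":(t(212,240),s(577,97)),
"f_butt":(t(755,272),s(112,42)),"f_ferr":(t(726,124),s(77,121)),"f_tip":(t(711,42),s(52,186)),
"post":(t(233,94),s(538,134)),"knob":(t(64,243),s(722,115)),"hub":(t(355,208),s(438,103)),
"tFL":(t2_(47,326),s2(557,562)),"tFR":(t2_(256,346),s2(313,476)),"tNL":(t2_(25,558),s2(767,388)),"tNR":(t2_(240,581),s2(548,325))}
X={}
for k,(a,b) in P.items():
    X[k]=x=tri(T,a,S,b);print(k,np.round(x,1),"err",np.round(proj(T,x)-a,1),np.round(proj(S,x)-b,1))
for z,k in((24,"tFL"),(24,"tFR"),(24,"tNL"),(24,"tNR"),(22,"f_butt"),(22,"f_ferr"),(11,"f_tip"),(82,"g_butt"),(82,"g_ferr"),(71,"g_tip"),(112,"post"),(87,"knob"),(60,"hub")):
    print(k,np.round(atz(T,*P[k][0],z)[:2],1),np.round(atz(S,*P[k][1],z)[:2],1))
```

```text
g_butt [502.1  85.4  66.4] err [-1.   0.3] [-1.2 -0. ]
g_ferr [508.5 199.5  71.6] err [ 0.2 -0. ] [ 0.2 -0. ]
g_tip [513.1 266.7  75.7] err [-0.5  0.1] [-0.7  0. ]
f_butt [ 498.  -129.4   11.9] err [-0.4  0.2] [-0.4 -0.1]
f_ferr [ 610.7 -107.    14.9] err [-0.5  0.2] [-0.6 -0.1]
f_tip [676.4 -96.    4.9] err [-0.7  0.3] [-0.9 -0.1]
post [611.9 246.  111.3] err [-0.5  0.1] [-0.7  0. ]
knob [509.3 368.1  85.8] err [-0.3  0. ] [-0.4  0. ]
hub [538.7 167.7  60.1] err [-0.6  0.1] [-0.8  0. ]
tFL [ 629.  -261.5   15.3] err [ 0.1 -0. ] [0.1 0. ]
tFR [ 607.6 -487.7   15.2] err [-0.8  0.5] [-1.  -0.2]
tNL [ 376.7 -233.8   17.2] err [-0.1  0.1] [-0.1 -0. ]
tNR [ 352.9 -460.9   17.5] err [-1.3  0.6] [-1.2 -0.3]
tFL [ 627.2 -259.2] [ 637.9 -254.1]
tFR [ 607.1 -485.6] [ 616.9 -474.3]
tNL [ 377.1 -232.6] [ 386.5 -227.8]
tNR [ 354.5 -460.9] [ 362.7 -449.5]
f_butt [ 497.6 -129.1] [ 510.4 -122. ]
f_ferr [ 609.9 -107.4] [ 618.  -101.5]
f_tip [675.6 -97. ] [681.8 -90.8]
g_butt [501.3  82.1] [522.4  92.3]
g_ferr [507.5 197.9] [522.8 200.2]
g_tip [513.7 266.8] [506.2 267.9]
post [611.9 244.8] [612.4 247. ]
knob [509.2 367.1] [510.7 368.4]
hub [539.  166.4] [538.1 169. ]
```

```bash
cat >> h.py <<'E'
def go(x,y,z,ya=None):
    o=r.get_obs();R=np.array(o["orientation"]);p=np.array(o["tool_pos"])
    a=np.degrees(np.arctan2(R[1,1],R[0,1]))
    print("t",round(o["time"],2),"p",np.round(p,1),"ya",round(a,1),"tilt",np.round(R[:2,2],3),"grip",round(o["grip_width"]*85.4,1),round(float(np.max(o["grasp_force"])),1),"F",np.round(o["contact_force"],1))
    if x is not None: print(" tool delta cm",np.round(R.T@(np.array([x,y,z])-p)/10,2),"az",None if ya is None else round(-(ya-a),1))
E
C='python3 -m creep'
for i in 1 2 3 4 5; do $C '[[[-2.3,-2.36,0],[0,0,0],5],[[-2.3,-2.36,0],[0,0,0],5],[[-2.3,-2.36,0],[0,0,0],5],[[-2.3,-2.36,0],[0,0,0],5],[[-2.3,-2.36,0],[0,0,0],5]]' 40|tail -1|cut -c1-200; done
$C '[[[0,0,2.5],[0,0,-5.1],5],[[0,0,2.5],[0,0,-5.1],5],[[0,0,2.5],[0,0,-5.1],5],[[0,0,2.5],[0,0,-5.1],5],[[0,0,2.5],[0,0,-5.1],5]]'
python3 -c "
from h import *
go(565.5,-117,17,100.2)"
```

```text
grasp_force: 0.0
grasp_force: 0.0
grasp_force: 0.0
grasp_force: 0.0
grasp_force: 0.0
time: 3.6
tool_pos: [564.0, -117.4, 119.3]
orientation: [[-0.983, -0.182, 0.0], [-0.182, 0.983, -0.0], [-0.0, -0.0, -1.0]]
contact_force: [0.3, -0.8, 0.2]
grip_width: 0.586
grasp_force: 0.0
t 3.6 p [ 564.  -117.4  119.3] ya 100.5 tilt [ 0. -0.] grip 50.0 0.0 F [ 0.3 -0.8  0.2]
 tool delta cm [-1.500e-01  1.000e-02  1.023e+01] az 0.3
```

```bash
C='python3 -m creep'
$C '[[[-0.15,0,3],[0,0,0],5],[[0,0,3],[0,0,0],5],[[0,0,2],[0,0,0],5],[[0,0,1.5],[0,0,0],5],[[0,0,0.6],[0,0,0],5]]'
python3 -c "
from h import *
c=r.camera('top');d=r.camera('scene')
cv2.imwrite('pics/g1.png',np.hstack([cv2.resize(c['image'][120:270,300:450],(400,400)),cv2.resize(d['image'][210:330,200:320],(400,400))]))
go(None,0,0)"
```

```text
time: 4.02
tool_pos: [564.5, -116.7, 17.1]
orientation: [[-0.984, -0.178, -0.003], [-0.178, 0.984, 0.001], [0.002, 0.001, -1.0]]
contact_force: [-0.2, -0.0, 0.7]
grip_width: 0.584
grasp_force: 0.0
t 4.12 p [ 565.1 -116.9   18.6] ya 100.3 tilt [-0.001  0.   ] grip 49.9 0.0 F [-0.4 -0.2  0.4]
```

View pics/g1.png

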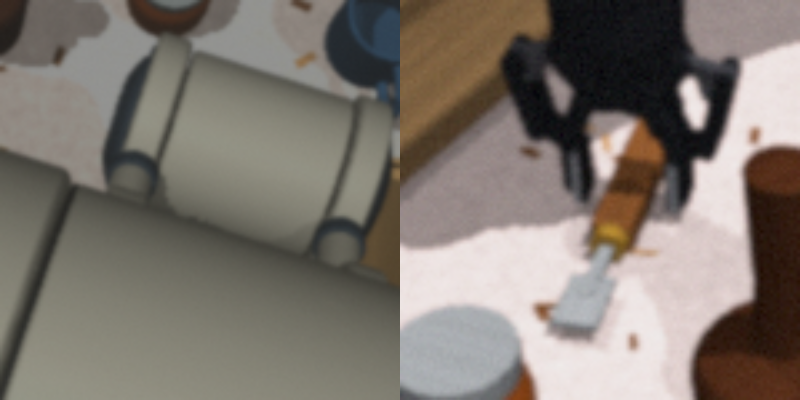

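The fingers straddle the brown handle, seen at the right panel (625,190), behind the ferrule at (608,240). Next I close and lift.

```bash
C='python3 -m creep'
$C '[[[0,0,0],[0,0,0],2],[[0,0,0],[0,0,0],2],[[0,0,0],[0,0,0],2],[[0,0,0],[0,0,0],2],[[0,0,0],[0,0,0],2]]' 40 |tail -2
$C '[[[0,0,-0.5],[0,0,0],2],[[0,0,-1.5],[0,0,0],2],[[0,0,-2],[0,0,0],2],[[0,0,-2],[0,0,0],2],[[0,0,-2],[0,0,0],2]]' |tail -3
python3 -c "
from h import *
go(463.9,-414,26,84.2)"
```

```text
grip_width: 0.296
grasp_force: 40.3
contact_force: [1.4, 0.6, -2.2]
grip_width: 0.297
grasp_force: 39.5
t 4.95 p [ 565.3 -116.9  100.8] ya 100.3 tilt [ 0. -0.] grip 25.4 39.5 F [ 1.4  0.6 -2.2]
 tool delta cm [ 15.28 -27.42   7.48] az 16.1
```

```bash
C='python3 -m creep'
for i in 1 2; do $C '[[[1.53,-2.74,0],[0,0,0],2],[[1.53,-2.74,0],[0,0,0],2],[[1.53,-2.74,0],[0,0,0],2],[[1.53,-2.74,0],[0,0,0],2],[[1.53,-2.74,0],[0,0,0],2]]'|tail -1; done
$C '[[[0,0,0],[0,0,3.2],2],[[0,0,0],[0,0,3.2],2],[[0,0,0],[0,0,3.2],2],[[0,0,0],[0,0,3.2],2],[[0,0,0],[0,0,3.3],2]]'|tail -1
python3 -c "
from h import *
d=r.camera('scene');cv2.imwrite('pics/g2.png',cv2.resize(d['image'][120:300,80:320],(800,600)))
go(463.9,-414,26,84.2)"
```

```text
grasp_force: 39.5
grasp_force: 39.5
grasp_force: 39.7
t 6.25 p [ 463.7 -413.9  100. ] ya 83.7 tilt [ 0. -0.] grip 24.9 39.7 F [-0.4 -0.6 -3. ]
 tool delta cm [-0.02 -0.01  7.4 ] az -0.5
```

View pics/g2.png

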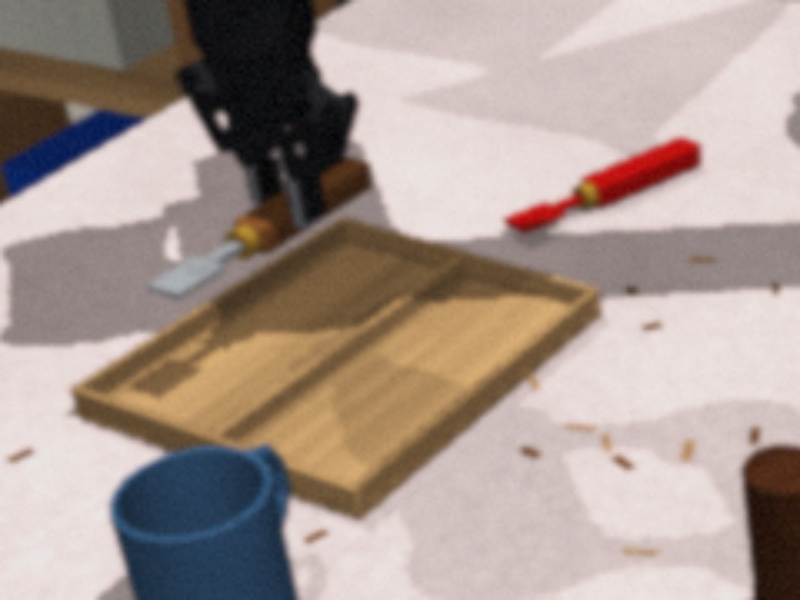

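The flat chisel is level in the grip, held above the right compartment (tip at (180,280)) and parallel to the tray. Next I lower and release.

```bash
C='python3 -m creep'
$C '[[[0,0,2],[0,0,0],2],[[0,0,2],[0,0,0],2],[[0,0,1.8],[0,0,0],2],[[0,0,1],[0,0,0],2],[[0,0,0.65],[0,0,0],2]]'
$C '[[[0,0,0],[0,0,0],2],[[0,0,0],[0,0,0],2],[[0,0,0],[0,0,0],4.5],[[0,0,0],[0,0,0],4.5],[[0,0,0],[0,0,0],4.5]]'
$C '[[[0,0,-1],[0,0,0],4.5],[[0,0,-2],[0,0,0],4.5],[[0,0,-3],[0,0,0],4.5],[[0,0,-3],[0,0,0],4.5],[[0,0,-3],[0,0,0],5]]'|tail -2
python3 -c "
from h import *
go(506,154,150,-4)"
```

```text
time: 6.67
tool_pos: [463.6, -413.5, 24.8]
orientation: [[-0.995, 0.101, -0.001], [0.101, 0.995, 0.001], [0.001, 0.001, -1.0]]
contact_force: [-6.2, 14.2, 49.6]
grip_width: 0.292
grasp_force: 48.3
time: 7.08
tool_pos: [464.0, -414.1, 25.3]
orientation: [[-0.995, 0.101, 0.001], [0.101, 0.995, -0.001], [-0.001, -0.001, -1.0]]
contact_force: [-0.3, -0.2, -0.0]
grip_width: 0.527
grasp_force: 0.0
grip_width: 0.584
grasp_force: 0.0
t 7.5 p [ 463.6 -413.7  146.9] ya 84.2 tilt [ 0. -0.] grip 49.9 0.0 F [-0.7  0.1  0.9]
 tool delta cm [ 1.55 56.91 -0.31] az 88.2
```

```bash
C='python3 -m creep'
for i in 1 2 3 4; do $C '[[[0.08,2.85,0],[0,0,0],5],[[0.08,2.85,0],[0,0,0],5],[[0.08,2.84,0],[0,0,0],5],[[0.08,2.84,0],[0,0,0],5],[[0.08,2.84,0],[0,0,0],5]]'|tail -1; done
for i in 1 2 3; do $C '[[[0,0,0],[0,0,5.9],5],[[0,0,0],[0,0,5.9],5],[[0,0,0],[0,0,5.9],5],[[0,0,0],[0,0,5.9],5],[[0,0,0],[0,0,5.8],5]]'|tail -1; done
python3 -c "
from h import *
go(506.5,154,78,-4)
c=r.camera('top')
d=r.camera('scene');cv2.imwrite('pics/g3.png',np.hstack([cv2.resize(c['image'][160:340,390:570],(400,400)),cv2.resize(d['image'][200:330,320:450],(400,400))]))
"
```

```text
grasp_force: 0.0
grasp_force: 0.0
grasp_force: 0.0
grasp_force: 0.0
grasp_force: 0.0
grasp_force: 0.0
grasp_force: 0.0
t 10.42 p [505.7 153.6 145.6] ya -4.3 tilt [0.001 0.   ] grip 50.2 0.0 F [0.8 0.7 0. ]
 tool delta cm [0.04 0.07 6.76] az -0.3
```

View pics/g3.png

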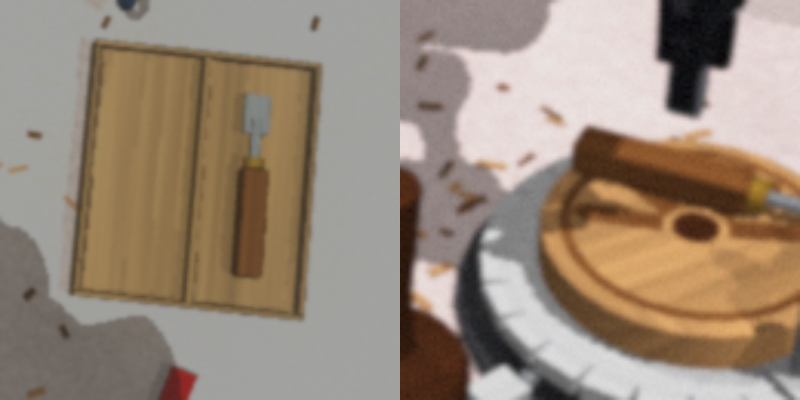

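The flat chisel lies in the right compartment, blade up at (257,110), handle at (250,220). The gripper hangs above the gouge handle. Next I descend and close.

```bash
C='python3 -m creep'
$C '[[[0.05,0.07,2],[0,0,0],5],[[0,0,1.5],[0,0,0],5],[[0,0,1.2],[0,0,0],5],[[0,0,1.2],[0,0,0],5],[[0,0,0.9],[0,0,0],5]]'
$C '[[[0,0,0],[0,0,0],2],[[0,0,0],[0,0,0],2],[[0,0,0],[0,0,0],2],[[0,0,0],[0,0,0],2],[[0,0,0],[0,0,0],2]]' 40 
python3 -c "
from h import *
go(None,0,0)"
$C '[[[0,0,-0.5],[0,0,0],2],[[0,0,-1.5],[0,0,0],2],[[0,0,-2],[0,0,0],2],[[0,0,-2],[0,0,0],2],[[0,0,-2],[0,0,0],2]]' |tail -3
python3 -c "
from h import *
go(475.3,-302.6,105,-95.8)"
```

```text
time: 10.93
tool_pos: [506.3, 154.0, 76.3]
orientation: [[0.067, 0.998, -0.0], [0.998, -0.067, -0.0], [-0.0, -0.0, -1.0]]
contact_force: [0.1, 0.6, 0.6]
grip_width: 0.583
grasp_force: 0.0
time: 11.35
tool_pos: [506.7, 154.1, 77.3]
orientation: [[0.07, 0.998, 0.001], [0.998, -0.07, 0.0], [0.0, 0.001, -1.0]]
contact_force: [0.8, -0.1, -2.6]
grip_width: 0.297
grasp_force: 40.2
t 11.35 p [506.7 154.1  77.3] ya -4.0 tilt [0.001 0.   ] grip 25.4 40.2 F [ 0.8 -0.1 -2.6]
contact_force: [1.6, 0.2, -2.3]
grip_width: 0.295
grasp_force: 40.2
t 11.77 p [506.2 154.  158.2] ya -4.0 tilt [0. 0.] grip 25.2 40.2 F [ 1.6  0.2 -2.3]
 tool delta cm [-45.77   0.12   5.32] az 91.8
```

```bash
C='python3 -m creep'
for i in 1 2 3; do $C '[[[-3.05,0.01,0],[0,0,0],2],[[-3.05,0.01,0],[0,0,0],2],[[-3.05,0.01,0],[0,0,0],2],[[-3.05,0.01,0],[0,0,0],2],[[-3.05,0.01,0],[0,0,0],2]]'|tail -1; done
for i in 1 2 3; do $C '[[[0,0,0],[0,0,6.12],2],[[0,0,0],[0,0,6.12],2],[[0,0,0],[0,0,6.12],2],[[0,0,0],[0,0,6.12],2],[[0,0,0],[0,0,6.12],2]]'|tail -1; done
$C '[[[0,0,1],[0,0,0],2],[[0,0,2],[0,0,0],2],[[0,0,2],[0,0,0],2],[[0,0,2],[0,0,0],2],[[0,0,1],[0,0,0],2]]'|tail -1
python3 -c "
from h import *
go(475.3,-302.6,24.5,-95.8)
d=r.camera('scene');cv2.imwrite('pics/g4.png',cv2.resize(d['image'][120:300,80:320],(600,450)))
"
```

```text
grasp_force: 40.3
grasp_force: 40.3
grasp_force: 40.3
grasp_force: 40.2
grasp_force: 40.2
grasp_force: 40.2
grasp_force: 40.2
t 14.68 p [ 474.8 -301.7   74.5] ya -95.6 tilt [-0.002  0.002] grip 25.0 40.2 F [-0.6  1.  -2.1]
 tool delta cm [0.07 0.09 5.  ] az 0.2
```

View pics/g4.png

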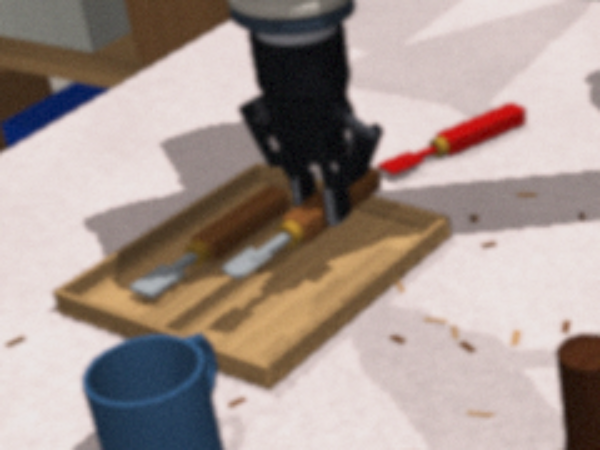

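The gouge is held level over the left compartment (tip ~(245,262)), and the flat chisel is lying next to it. Next I lower, release and rise.

```bash
C='python3 -m creep'
$C '[[[0.05,0.05,1.8],[0,0,0],2],[[0,0,1.4],[0,0,0],2],[[0,0,1],[0,0,0],2],[[0,0,0.5],[0,0,0],2],[[0,0,0.3],[0,0,0],2]]'
$C '[[[0,0,0],[0,0,0],2],[[0,0,0],[0,0,0],2],[[0,0,0],[0,0,0],4.5],[[0,0,0],[0,0,0],4.5],[[0,0,0],[0,0,0],4.5]]'
$C '[[[0,0,-1],[0,0,0],4.5],[[0,0,-2],[0,0,0],4.5],[[0,0,-4],[0,0,0],4.5],[[0,0,-4],[0,0,0],4.5],[[0,0,-4],[0,0,0],5]]'|tail -2
python3 -c "
from h import *
go(611.9,246,175,-43)"
```

```text
time: 15.15
tool_pos: [476.2, -302.9, 26.6]
orientation: [[0.995, -0.101, -0.0], [-0.101, -0.995, 0.0], [-0.0, -0.0, -1.0]]
contact_force: [0.2, -0.2, -2.3]
grip_width: 0.292
grasp_force: 40.3
time: 15.57
tool_pos: [476.4, -303.2, 27.3]
orientation: [[0.995, -0.102, 0.001], [-0.102, -0.995, -0.001], [0.001, 0.0, -1.0]]
contact_force: [-0.1, -0.1, -0.1]
grip_width: 0.527
grasp_force: 0.0
grip_width: 0.584
grasp_force: 0.0
t 15.98 p [ 475.7 -302.6  179.3] ya -95.8 tilt [-0.  0.] grip 49.9 0.0 F [ 0.6 -0.7  0.7]
 tool delta cm [  7.98 -55.96   0.43] az -52.8
```

```bash
C='python3 -m creep'
for i in 1 2 3 4; do $C '[[[0.4,-2.8,0],[0,0,0],5],[[0.4,-2.8,0],[0,0,0],5],[[0.4,-2.8,0],[0,0,0],5],[[0.4,-2.8,0],[0,0,0],5],[[0.4,-2.8,0],[0,0,0],5]]'|tail -1; done
for i in 1 2; do $C '[[[0,0,0],[0,0,-5.28],4.5],[[0,0,0],[0,0,-5.28],4.5],[[0,0,0],[0,0,-5.28],4.5],[[0,0,0],[0,0,-5.28],4.5],[[0,0,0],[0,0,-5.28],4.5]]'|tail -1; done
python3 -c "
from h import *
go(611.9,246,80,-43)
c=r.camera('top')
d=r.camera('scene');cv2.imwrite('pics/g5.png',np.hstack([cv2.resize(c['image'][160:340,390:570],(400,400)),cv2.resize(d['image'][200:350,400:550],(400,400))]))
"
```

```text
grasp_force: 0.0
grasp_force: 0.0
grasp_force: 0.0
grasp_force: 0.0
grasp_force: 0.0
grasp_force: 0.0
t 18.48 p [612.5 246.  177.8] ya -42.8 tilt [0. 0.] grip 45.3 0.0 F [0.7 1.  0.6]
 tool delta cm [-0.04 -0.05  9.78] az 0.2
```

View pics/g5.png

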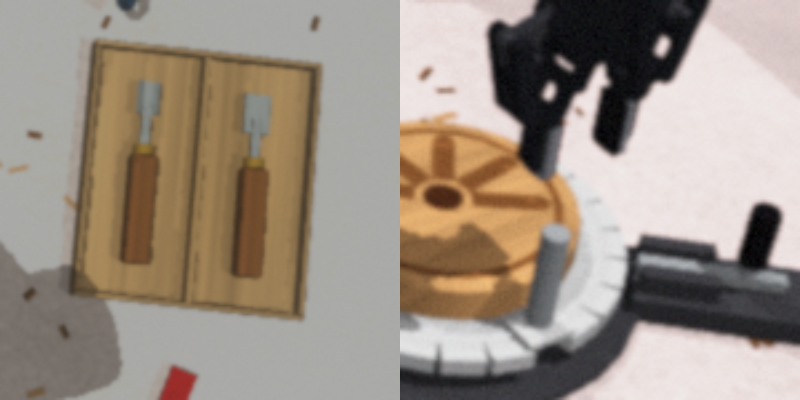

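Both chisels lie flat in their compartments (left (145,170), right (253,180)), blades away. The gripper is above the post (scene crop (550,270)). Next I descend around the post and cage it.

```bash
C='python3 -m creep'
$C '[[[-0.04,-0.05,3],[0,0,0],4.5],[[0,0,2.5],[0,0,0],4.5],[[0,0,2],[0,0,0],4.5],[[0,0,1.5],[0,0,0],4.5],[[0,0,0.7],[0,0,0],4.5]]'
$C '[[[0,0,0],[0,0,0],3.5],[[0,0,0],[0,0,0],2.4],[[0,0,0],[0,0,0],2.4],[[0,0,0],[0,0,0],2.4],[[0,0,0],[0,0,0],2.4]]' 20
python3 -c "
from h import *
go(611.9,246,80,-43)"
```

```text
time: 19.0
tool_pos: [611.0, 245.8, 78.2]
orientation: [[0.685, 0.729, -0.002], [0.729, -0.685, -0.001], [-0.002, -0.001, -1.0]]
contact_force: [-0.5, 0.7, -0.7]
grip_width: 0.524
grasp_force: 0.0
time: 19.42
tool_pos: [612.4, 246.2, 80.8]
orientation: [[0.683, 0.731, 0.001], [0.731, -0.683, 0.0], [0.001, 0.001, -1.0]]
contact_force: [0.5, -0.0, 0.4]
grip_width: 0.28
grasp_force: 0.0
t 19.42 p [612.4 246.2  80.8] ya -43.0 tilt [0.001 0.   ] grip 23.9 0.0 F [ 0.5 -0.   0.4]
 tool delta cm [-0.05 -0.02  0.08] az -0.0
```

```bash
C='python3 -m creep'
for i in 1 2 3 4; do $C '[[[-0.01,-0.467,0],[0,0,-2.5],2.4],[[-0.01,-0.467,0],[0,0,-2.5],2.4],[[-0.01,-0.467,0],[0,0,-2.5],2.4],[[-0.01,-0.467,0],[0,0,-2.5],2.4],[[-0.01,-0.467,0],[0,0,-2.5],2.4]]'|grep -E 'tool_pos|contact|grip|grasp'; done
python3 -c "
from h import *
go(523,273.6,80,8.4)"
```

```text
tool_pos: [593.7, 260.2, 80.5]
contact_force: [0.8, -0.4, 0.3]
grip_width: 0.284
grasp_force: 0.8
tool_pos: [572.5, 269.9, 80.5]
contact_force: [1.1, -0.4, -0.1]
grip_width: 0.286
grasp_force: 0.9
tool_pos: [549.7, 274.7, 80.5]
contact_force: [1.4, 1.1, -0.0]
grip_width: 0.276
grasp_force: 0.9
tool_pos: [528.3, 274.5, 80.6]
contact_force: [11.5, 1.8, -8.5]
grip_width: 0.281
grasp_force: 5.6
t 21.08 p [528.3 274.5  80.6] ya 7.1 tilt [0.005 0.001] grip 24.0 5.6 F [11.5  1.8 -8.5]
 tool delta cm [-0.03 -0.53  0.06] az -1.3
```

```bash
C='python3 -m creep'
$C '[[[0,-0.2,0],[0,0,-0.6],2.4],[[0,-0.2,0],[0,0,-0.6],2.4],[[0,-0.2,0],[0,0,-0.3],2.4],[[0,0,0],[0,0,0],2.4],[[0,0,0],[0,0,0],2.4]]'|grep -E 'tool_pos|contact|grip|grasp'
python3 -c "
from h import *
go(523,273.6,80,8.4)
c=r.camera('top');d=r.camera('scene')
for n,q in(('top',c),('scene',d)):print([(np.round(x['bbox']),round(x['score'],2)) for x in r.recognise(q,'post')])
cv2.imwrite('pics/g6.png',np.hstack([cv2.resize(c['image'][130:280,110:260],(400,400)),cv2.resize(d['image'][200:350,420:570],(400,400))]))
"
```

```text
tool_pos: [519.9, 273.2, 80.0]
contact_force: [0.2, 0.7, 0.1]
grip_width: 0.28
grasp_force: 0.1
t 21.5 p [519.9 273.2  80. ] ya 8.4 tilt [-0. -0.] grip 24.0 0.1 F [0.2 0.7 0.1]
 tool delta cm [-0.01  0.31 -0.  ] az 0.0
[(array([188., 161., 301., 276.]), 0.82)]
[(array([345., 244., 484., 343.]), 0.81)]
```

View pics/g6.png

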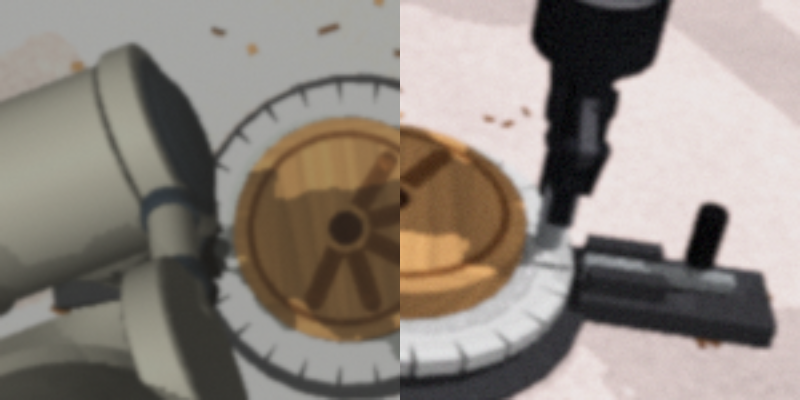

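The scene crop shows the post (550,235) between the fingers and in line with the bolt. The force fell from 11.5 N to 0, so the table has snapped into the detent. Next I open, lift and go outside the knob.

```bash
C='python3 -m creep'
$C '[[[0,0.3,0],[0,0,0],3.5],[[0,0,0],[0,0,0],4.5],[[0,0,0],[0,0,0],4.5],[[0,0,-2],[0,0,0],4.5],[[0,0,-3],[0,0,0],4.5]]'|grep contact
$C '[[[0,0,-3],[0,0,0],4.5],[[0,0,-1.5],[0,0,0],3],[[1.5,0,0],[0,0,0],0],[[2.5,0,0],[0,0,0],0],[[2.5,0,0],[0,0,0],0]]'|grep contact
$C '[[[2.5,0,0],[0,0,0],0],[[2.5,0,0],[0,0,0],0],[[1.8,0,0],[0,0,0],0],[[0,0,0],[0,0,0],0],[[0,0,0],[0,0,0],0]]'|grep contact
python3 -c "
from h import *
u=np.array([-.146,.989]);p=np.array([538.7,167.7])+u*240
go(*p,72,8.4)
c=r.camera('top');a=cv2.imread('pics/top0.png')
def pol(im):
    k=proj(c,[538.7,167.7,60]);return cv2.cvtColor(cv2.warpPolar(im,(42,720),tuple(map(float,k)),42,cv2.WARP_POLAR_LINEAR),cv2.COLOR_BGR2GRAY).astype(np.float32)[:,8:32]
A=pol(a);B=pol(c['image'])
A-=cv2.GaussianBlur(A,(0,0),60);B-=cv2.GaussianBlur(B,(0,0),60)
s=[np.corrcoef(np.roll(A,k,0).ravel(),B.ravel())[0,1] for k in range(-180,181)]
o=np.argsort(s)[::-1][:6];print([((k-180)/2,round(s[k],2)) for k in o])
"
```

```text
contact_force: [0.7, 0.3, 0.5]
contact_force: [1.1, -0.3, 0.2]
contact_force: [-0.8, -0.5, -0.1]
t 22.95 p [502.5 406.2 173.8] ya 8.6 tilt [-0.001 -0.001] grip -0.5 0.0 F [-0.8 -0.5 -0.1]
 tool delta cm [-0.12  0.1  10.18] az 0.2
[(np.float64(-51.5), np.float64(0.62)), (np.float64(-51.0), np.float64(0.61)), (np.float64(-52.0), np.float64(0.61)), (np.float64(-50.5), np.float64(0.61)), (np.float64(-52.5), np.float64(0.61)), (np.float64(-50.0), np.float64(0.61))]
```

The carving has turned by 51.5°, as computed. Next I descend outside the knob and push in.

```bash
C='python3 -m creep'
$C '[[[0.1,0.1,3],[0,0,0],0],[[0,0,3],[0,0,0],0],[[0,0,2],[0,0,0],0],[[0,0,1.5],[0,0,0],0],[[0,0,0.6],[0,0,0],0]]'|grep -E 'pos|contact'
$C '[[[-0.4,0,0],[0,0,0],0],[[-0.4,0,0],[0,0,0],0],[[-0.4,0,0],[0,0,0],0],[[-0.4,0,0],[0,0,0],0],[[-0.4,0,0],[0,0,0],0]]'|grep -E 'pos|contact'
$C '[[[-0.3,0,0],[0,0,0],0],[[-0.3,0,0],[0,0,0],0],[[-0.3,0,0],[0,0,0],0],[[-0.3,0,0],[0,0,0],0],[[-0.3,0,0],[0,0,0],0]]'|grep -E 'pos|contact'
python3 -c "
from h import *
u=np.array([-.146,.989]);p=np.array([538.7,167.7])+u*193
go(*p,72,8.4)"
```

```text
tool_pos: [503.4, 404.7, 71.2]
contact_force: [-0.1, -1.7, -0.1]
tool_pos: [507.8, 386.5, 74.9]
contact_force: [-0.8, 3.2, 1.7]
tool_pos: [509.5, 371.6, 73.9]
contact_force: [0.0, 2.0, 1.7]
t 24.25 p [509.5 371.6  73.9] ya 8.5 tilt [0. 0.] grip -0.1 1.1 F [0.  2.  1.7]
 tool delta cm [-1.31 -0.09  0.18] az 0.1
```

```bash
C='python3 -m creep'
$C '[[[-0.2,0,0],[0,0,0],0],[[-0.2,0,0],[0,0,0],0],[[-0.2,0,0],[0,0,0],0],[[-0.2,0,0],[0,0,0],0],[[0,0,0],[0,0,0],0]]'|grep -E 'pos|contact'
$C '[[[-0.1,0,0],[0,0,0],0],[[-0.1,0,0],[0,0,0],0],[[-0.1,0,0],[0,0,0],0],[[0,0,0],[0,0,0],0],[[0,0,0],[0,0,0],0]]'|grep -E 'pos|contact'
python3 -c "
from h import *
u=np.array([-.146,.989]);p=np.array([538.7,167.7])+u*193
go(*p,72,8.4)"
```

```text
tool_pos: [510.5, 363.5, 73.7]
contact_force: [0.1, 0.0, 0.4]
tool_pos: [510.9, 360.8, 73.7]
contact_force: [-0.4, 0.9, -0.0]
t 25.08 p [510.9 360.8  73.7] ya 8.5 tilt [-0. -0.] grip -0.1 0.1 F [-0.4  0.9 -0. ]
 tool delta cm [-0.21 -0.07  0.17] az 0.1
```

```bash
C='python3 -m creep'
for i in 1 2; do $C '[[[-0.1,0,0],[0,0,0],0],[[-0.1,0,0],[0,0,0],0],[[-0.1,0,0],[0,0,0],0],[[0,0,0],[0,0,0],0],[[0,0,0],[0,0,0],0]]'|grep -E 'pos|contact'; done
```

```text
tool_pos: [511.3, 358.5, 73.8]
contact_force: [-3.0, 8.1, -0.9]
tool_pos: [511.4, 358.1, 74.0]
contact_force: [-8.3, 30.2, -3.1]
```

Run:
```python
from h import *
d=r.camera('scene')
print([(np.round(x['bbox']),round(x['score'],2)) for x in r.recognise(d,'bolt_knob')])
H=np.array([538.7,167.7]);u=np.array([-.146,.989])
for rad in(207,172): print(rad,[np.round(proj(d,[*(H+u*rad),z])) for z in(87,42)])
g=d['image'].max(2)
for rad in (207,172,190): 
  v,w=None,None
k=proj(d,[*(H+u*190),68]);row=int(k[1]);print("row",row,g[row,470:560:2].tolist())
```

```text
[(array([484., 274., 529., 307.]), 0.79), (array([137., 192., 193., 240.]), 0.33)]
207 [array([539., 279.]), array([533., 299.])]
172 [array([518., 276.]), array([512., 296.])]
row 285 [107, 75, 83, 86, 87, 91, 191, 231, 228, 230, 231, 229, 229, 232, 231, 225, 229, 230, 230, 221, 107, 14, 13, 11, 9, 14, 40, 78, 39, 21, 11, 21, 33, 122, 220, 228, 228, 230, 226, 226, 230, 231, 228, 227, 226]
```

Hard stop reached (30 N, bolt home). Next I back off, rise, and check.

```bash
C='python3 -m creep'
$C '[[[0.5,0,0],[0,0,0],0],[[1,0,0],[0,0,0],0],[[1.5,0,0],[0,0,0],0],[[0,0,-2],[0,0,0],0],[[0,0,-3],[0,0,0],0]]'|grep -E 'contact'
for i in 1 2; do $C '[[[1,0,-2.5],[0,0,0],0],[[1,0,-2.5],[0,0,0],0],[[1,0,-2.5],[0,0,0],0],[[0,0,0],[0,0,0],0],[[0,0,0],[0,0,0],0]]'|grep -E 'contact'; done
python3 - <<'E'
from h import *
go(None,0,0)
d=r.camera('scene');c=r.camera('top');g=d['image'].max(2)
for row in(280,285,290):
    q=np.where(g[row,490:560]<60)[0]+490;print(row,q)
a=cv2.imread('pics/top0.png');k=tuple(map(float,proj(c,[538.7,167.7,60])))
def pol(im):
    A=cv2.cvtColor(cv2.warpPolar(im,(42,720),k,42,cv2.WARP_POLAR_LINEAR),cv2.COLOR_BGR2GRAY).astype(np.float32)[:,8:32];return A-cv2.GaussianBlur(A,(0,0),60)
A=pol(a);B=pol(c['image']);s=[np.corrcoef(np.roll(A,j,0).ravel(),B.ravel())[0,1] for j in range(-180,181)];print((np.argmax(s)-180)/2)
for l in('mug','mallet','wax_jar','gouge','flat_chisel'):print(l,[(np.round(x["bbox"]).tolist(),round(x["score"],2)) for x in r.recognise(c,l)])
E
```

```text
contact_force: [-0.3, -0.4, 0.6]
contact_force: [-0.9, 0.3, -0.8]
contact_force: [-0.4, -0.4, -0.9]
t 27.27 p [498.6 444.6 273.8] ya 8.5 tilt [0.001 0.   ] grip -0.3 0.0 F [-0.4 -0.4 -0.9]
280 [513 514 515 516 517 518 519 520 521 522]
285 [511 512 513 514 515 516 517 518 519 520]
290 [490 491 492 493 494 495 496 497 498 499 500 501 502 509 510 511 512 513
 514 515 516 517 518 519]
-51.5
mug [([422.0, 108.0, 467.0, 164.0], 0.67)]
mallet [([275.0, 86.0, 314.0, 144.0], 0.81), ([446.0, 195.0, 464.0, 281.0], 0.23), ([422.0, 178.0, 533.0, 302.0], 0.17)]
wax_jar [([348.0, 98.0, 378.0, 135.0], 0.95), ([154.0, 221.0, 189.0, 229.0], 0.65), ([273.0, 84.0, 312.0, 144.0], 0.21)]
gouge [([445.0, 196.0, 464.0, 278.0], 0.66)]
flat_chisel [([436.0, 329.0, 475.0, 408.0], 0.92), ([497.0, 201.0, 510.0, 286.0], 0.7)]
```

The knob stands at column ~518, where the home position should be. The table is still in its detent, the bystanders have not moved, and both chisels are in the tray.

```bash
python3 -c "
from station import r
print(r.hand_in())"
```

```text
the job is handed in; nothing more can be done
None
```

I handed the job in at about 27 s of the 72 s allowed, with no verdict shown: both chisels are in the tray (handles towards the robot), the table is in its detent, the bolt is fully home, and the mug, jar and mallet are where they stood.

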